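Bring the blue solar cell under the lamp and start the measurement

TASK

Push the carousel round by one of its spokes with a fingertip until the blue solar cell sits centred in front of the lamp head, then press the green button fully down to start the measurement and let go of it. Do not touch the three cells with the robot or lift them out of their cups, and leave everything else on the table where it is.

Things in the scene. Friction and masses are not known exactly. Their poses are not given: they have to be found in the camera images.
- stand: Fixed stand. Origin on the table below the carousel's vertical axis. Own +x runs to the lamp (away from the robot, within 0.5 rad). Grey foot 60 mm wide, 10 mm high, from 40 mm behind the axis to 270 mm along +x, yellow stripe on its middle; post 30 mm wide, 135 mm high, 235 to 255 mm along +x; column under the hub 48 mm across, 32 mm high.
- lamp_mouth (a point): Centre of the yellow front of the black, finned lamp barrel (up to 42 mm across, 75 mm long) on top of the post. It looks back towards the turning axis and 35 degrees down, at the cup in front of it. Mouth 181 mm from the axis, 110 mm above the table; the barrel rises from there to 175 mm height, 260 mm from the axis.
- lamp_spot (a point): The point the lamp shines on: on the stand's +x, 130 mm from the turning axis, 60 mm above the table. The blue cell's centre belongs here (seen from above).
- carousel: Three-armed carousel, turns either way without end about its vertical axis and stays where left (friction about 1 N at mid-spoke). Origin on the axis at table height, z up. Dark grey spokes 120 degrees apart, one along its own +x. At each spoke's end an aluminium cup 52 mm across, centred 130 mm from the axis, 52 to 62 mm high, inner floor at 56 mm. Hub 40 mm across, top at 71 mm.
- spoke0 (a point): Middle of a dark grey spoke's bare length, 62 mm from the axis, 46 mm above the table. The spoke along the carousel +x. The spoke is 12 mm wide, spans 36 to 56 mm in height and is bare from 20 to 104 mm from the axis; beside and below it, outside foot and column, is free air down to the table.
- spoke1 (a point): Middle of a dark grey spoke's bare length, 62 mm from the axis, 46 mm above the table. 120 degrees counter-clockwise from spoke0, seen from above. The spoke is 12 mm wide, spans 36 to 56 mm in height and is bare from 20 to 104 mm from the axis; beside and below it, outside foot and column, is free air down to the table.
- spoke2 (a point): Middle of a dark grey spoke's bare length, 62 mm from the axis, 46 mm above the table. 240 degrees counter-clockwise from spoke0. The spoke is 12 mm wide, spans 36 to 56 mm in height and is bare from 20 to 104 mm from the axis; beside and below it, outside foot and column, is free air down to the table.
- cell_blue: Solar cell, blue with silver lines, on a black round mount, 40 mm across, 15 mm high, 40 g, lying loose in one of the carousel's three cups (which one varies; 2 mm of play all round). Origin: centre of its underside, 56 mm above the table; its top is at 71 mm. It rides round with the carousel.
- cell_amber: Solar cell, amber with silver lines, on a black round mount, 40 mm across, 15 mm high, 40 g, lying loose in one of the carousel's three cups (which one varies; 2 mm of play all round). Origin: centre of its underside, 56 mm above the table; its top is at 71 mm. It rides round with the carousel.
- cell_white: White reference tile on a black round mount, 40 mm across, 15 mm high, 40 g, lying loose in one of the carousel's three cups (which one varies; 2 mm of play all round). Origin: centre of its underside, 56 mm above the table; its top is at 71 mm. It rides round with the carousel.
- trigger: Fixed grey trigger box 100 x 85 x 45 mm with the green button in the middle of its top; origin under its centre.
- start_top (a point): Centre of the top face of the green push button (30 mm across), about 67 mm above the table. It is pressed straight down.
- start (a joint): Travel of the green button: 0 released, 0.006 m fully down; springs back; fully down takes about 5 N.
- light_meter: handheld light meter, dark slate slab 150 x 75 x 28 mm, loose; origin under its centre. Not to be disturbed.
- lens_cap: black rubber lens cap, upright cylinder 38 mm across, 22 mm high, loose; origin under its centre. Not to be disturbed.
- screw_jar: small amber jar with white lid, 52 mm across, 65 mm high, loose; origin under its centre. Not to be disturbed.
- terminal: small binding post with red top on a black round foot, 36 mm across, 36 mm high, loose; origin under its centre. Not to be disturbed.
- mini_panel: orange square tile with six dark blue solar cells, 70 x 70 x 11 mm, loose; origin under its centre. Not to be disturbed.
- screwdriver: grey-handled screwdriver lying on the table, 170 mm long, loose. Not to be disturbed.
There are look-alikes about, which are no part of the job. Several things look just like the trigger: the one meant starts farthest to the robot's left.

How it is judged:
By the outcome, as a careful person would: the job done as asked, in the order asked, and still so for the second after the job is handed in, with the robot touching nothing.
It also fails if it takes over 58 s, if anything falls off the work surface, if the arm or the gripper's body presses on something with over 40 N, if the wrist force passes 120 N, or if a joint passes its speed limit or range.

ROBOT

A 6-joint arm with a two-finger parallel gripper is mounted at the origin on the work surface. World frame = base frame: x ahead of the robot, y to its left, z up, the work surface at z = 0. Lengths are in m, angles in degrees, forces in N, time in s.
With the tool pointing down it reaches from about 0.35 to 0.875 m from the base axis. Payload 4.2 kg.
Tool frame: the origin (TCP) lies at the very end of the fingers, on their centre line; the grasp point (between the pads) lies 19 mm behind it; z points along the fingers, x is the direction in which the jaws open and shut, and the axes are right-handed (so a half turn about z gives the same grasp; the last joint's range is limited). The gripper opens to 87 mm and grips with 3 to 60 N. Pads are 19 mm wide; open, the fingers measure 117 mm over their backs; the gripper's body (75 mm by 190 mm) begins 51 mm behind the grasp point.
Start: joints at [87.869, 22.042, 0.453, 0, -68.411, -14.817], TCP at [0.182, 0.598, 0.223] pointing down, gripper open.
Joint ranges: [-179.83, 179.83], [-69.29, 118.12], [-61.27, 80.66], [-181.25, 117.63], [-171.15, -9.14], [-177.46, 177.46]. Speed limits (degrees/s): [159.86, 159.86, 180, 180, 180, 180].

INTERFACE

Orientations are given as a 3x3 rotation matrix whose columns are the frame's x, y, z axes.
In Python, from station import r gives the robot as it stands.
- The arm moves only by the shell command python3 -m jog 'ROWS' [OPENING]. ROWS is JSON, a list of rows, each a list of 2 entries, a list of its own where there are three numbers: the shift along the tool's x, y, z in m, then the turn, a rotation vector about the tool's x, y, z in units of 5 degrees (1.0 is 5 degrees). A call has exactly 10 rows; each row is the pose to reach, as a shift and turn from the pose commanded when the call began, along the tool's axes at that moment; what a row does not reach only later rows make up. A row lasts 1/12 s, in which the tool goes at most 41.7 mm and 7.16 degrees, less where a joint would pass 70% of its speed; a pose out of reach is approached as far as the arm can. A call with a gripper value outside its range is refused whole. OPENING is the finger opening in m, from 0 to 0.087, set as the call begins (- or left out, the last holds). The fingers move at their own pace and stop on an object; the grip force is fixed at half the most. Time passes only in rows, so rows that repeat a pose let the fingers close, or fill a call up. It gives the time, the measured TCP pose, the force and the opening at its end, in the units of the state.
- r.sense(): the state, without advancing time (a new reading comes with each control period).
- r.capture(name): name is "scene" or "side" or "wrist"; returns (picture, depth): 384x512x3 uint8, blue, green, red; 384x512 float32, m along the optical axis (not along the pixel's ray), 0 where there is no reading.
- r.calibration(name): a dict with "fx", "fy", "cx", "cy" (pixels), "k1" (the pictures are not rectified: a ray, as slopes to the right and down, at radius r is drawn at 1 + k1 r^2 times it, then the intrinsics apply), "R" (3x3) and "t" (3): a world point X has camera coordinates R X + t; the wrist camera has in their place "tool_from_camera" (4x4, takes a point from camera to tool coordinates, whose origin is the TCP and whose axes are the tool frame's). Camera axes: x right, y down, z forward; pixel columns grow to the right and rows downward; lengths in m; the calibration is good to about 2 mm. A picture is of the moment at which its call begins: read the wrist's pose just before it. calibration takes no time and is no camera call.
- r.finish_job(): hands the job in, once; it reports no verdict.
Trained networks look in the newest picture that a camera, given by its name, has taken for a name from the list of things; names that differ only in an ending like _2 or _b are one class to them, and where a whole thing is asked for, a point or a joint stands for the part that bears it (a point fixed in the world has none). Each returns a list of dicts, best first, with "confidence" (0 to 1); they miss things now and then, are a little off and sometimes report something else, mostly with a low value. They report only what shows in the picture. A call takes as long as a camera call. They do not tell look-alikes from the thing itself.
- r.cut_out(query, camera): "region" (384x512 bool, what is visible of it) and "uv" ([column, row] in pixels, amid what is visible of it).
The state is a dict: "time_s": time; "joints": joint angles; "joint_velocities": joint speeds; "effort": joint torques, N m; "tcp_pos": TCP position; "ee_rot": TCP orientation; "wrist_force": force on the tool from outside, world axes, zero at the start; "moment": the same for the moment, N m; "gripper_width": opening from 0.0 (shut) to 1.0 (fully open).
Only numpy, scipy, OpenCV 4.12 (cv2) and the standard library are available. Lean on these libraries where they do the work, as an engineer would, in place of code of your own. Each camera call takes 0.05 s, during which the arm holds its last target.

## Working session

There is one attempt and no reset: what is moved stays moved. The work goes in short steps, Python scripts to look and compute and a shell command to move; the robot and the scene stay as the last step left them, time stands still between calls to the robot, and variables do not carry over. Pictures are saved under pics/ and viewed, and the job is handed in when it is done.

```bash
ls; mkdir -p pics; python3 - <<'E'
from station import r
import cv2
s=r.sense();print({k:s[k] for k in('time_s','tcp_pos','ee_rot','joints','gripper_width')})
for n in('scene','side','wrist'):
    p,d=r.capture(n);cv2.imwrite(f'pics/{n}0.png',p)
    print(n,r.calibration(n))
E
```

```text
pics
{'time_s': 0.0, 'tcp_pos': array([0.18200741, 0.59728497, 0.22147035]), 'ee_rot': array([[-2.91729683e-01, -9.56500655e-01, -5.38299022e-04],
       [-9.56498351e-01,  2.91730163e-01, -2.10149744e-03],
       [ 2.16712173e-03, -9.81870535e-05, -9.99997647e-01]]), 'joints': array([ 8.78677879e+01,  2.20903423e+01,  3.80456133e-01, -2.83283099e-02,
       -6.84115874e+01, -1.48189099e+01]), 'gripper_width': 0.996369001034751}
scene {'fx': 397.2185740551533, 'fy': 397.2185740551533, 'cx': 260.2756934269686, 'cy': 197.00690817756958, 'k1': -0.10827114749893138, 'R': array([[ 0.23858712,  0.97111913, -0.00195563],
       [ 0.69272853, -0.17160201, -0.7004855 ],
       [-0.68059046,  0.1657721 , -0.71366396]]), 't': array([-0.12200027, -0.29603093,  1.57930341])}
side {'fx': 358.3583941198008, 'fy': 358.3583941198008, 'cx': 261.4957551816999, 'cy': 192.08029972663937, 'k1': 0.02193122336454731, 'R': array([[ 0.99042003, -0.1380572 , -0.00289237],
       [-0.10253982, -0.72126731, -0.68502486],
       [ 0.09248644,  0.67875893, -0.72851395]]), 't': array([-0.51589801,  0.09171596,  0.99208097])}
wrist {'fx': 342.39519759659163, 'fy': 342.39519759659163, 'cx': 254.60532944389314, 'cy': 195.9016036164708, 'k1': -0.08227252721028763, 'tool_from_camera': array([[ 9.99999166e-01,  1.21145803e-03,  4.46751219e-04,
         5.60860779e-04],
       [-1.28331890e-03,  9.70691353e-01,  2.40326133e-01,
        -6.49243476e-02],
       [-1.42512521e-04, -2.40326506e-01,  9.70692099e-01,
        -1.62923036e-01],
       [ 0.00000000e+00,  0.00000000e+00,  0.00000000e+00,
         1.00000000e+00]])}
```

View pics/scene0.png

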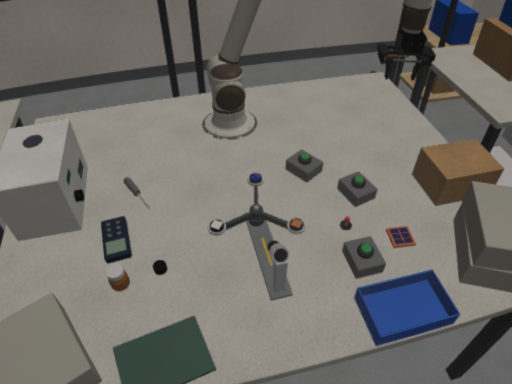

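View pics/side0.png

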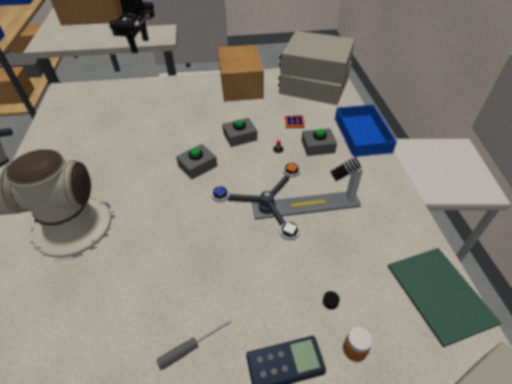

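View pics/wrist0.png

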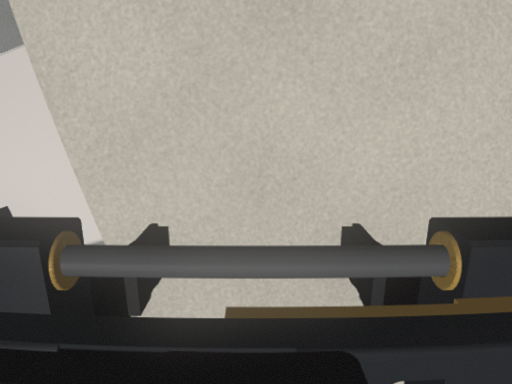

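The scene image shows the carousel hub at about (257,214), with blue at (256,178), amber at (297,224) and white at (217,227). The lamp is at (278,255). Three trigger look-alikes have buttons at (304,158), (358,181) and (366,250). Next I'll measure positions.

```bash
cat > h.py <<'E'
from station import r
import numpy as np, cv2
def cam(n):
    c=r.calibration(n)
    K=np.array([[c['fx'],0,c['cx']],[0,c['fy'],c['cy']],[0,0,1.]])
    D=np.array([c['k1'],0,0,0.])
    if n=='wrist':
        s=r.sense();T=np.eye(4);T[:3,:3]=s['ee_rot'];T[:3,3]=s['tcp_pos'];T=T@c['tool_from_camera']
        R=T[:3,:3].T;t=-R@T[:3,3]
    else:R,t=np.array(c['R']),np.array(c['t'])
    return K,D,R,t
def plane(C,uv,z):
    K,D,R,t=C
    p=cv2.undistortPoints(np.array(uv,float).reshape(-1,1,2),K,D).reshape(-1,2)
    d=np.c_[p,np.ones(len(p))]@R; o=-R.T@t
    return o+d*((z-o[2])/d[:,2])[:,None]
def cloud(C,depth,m):
    K,D,R,t=C
    v,u=np.nonzero(m&(depth>0));p=cv2.undistortPoints(np.c_[u,v].astype(float).reshape(-1,1,2),K,D).reshape(-1,2)
    z=depth[v,u];return (np.c_[p,np.ones(len(p))]*z[:,None]-t)@R
def proj(C,X):
    K,D,R,t=C
    return cv2.projectPoints(np.array(X,float).reshape(-1,3),cv2.Rodrigues(R)[0],t,K,D)[0].reshape(-1,2)
E
python3 - <<'E'
from h import *
Z={'cell_blue':.071,'cell_amber':.071,'cell_white':.071,'start_top':.067,'trigger':.045,'stand':.01,'carousel':.056,'terminal':.02,'light_meter':.02,'lens_cap':.02,'screw_jar':.05,'mini_panel':.011,'screwdriver':.01}
for n in('scene','side'):
    p,d=r.capture(n);C=cam(n)
    for q in Z:
        if q in('start_top',) and 0: continue
        for o in r.cut_out(q,n)[:4]:
            if o['confidence']<.3: continue
            P=plane(C,[o['uv']],Z[q])[0]; c=cloud(C,d,o['region'])
            print(n,q,round(o['confidence'],2),np.round(o['uv']),P[:2].round(3),np.median(c,0).round(3) if len(c) else None, c[:,2].max().round(3) if len(c) else '',o['region'].sum())
print(r.sense()['time_s'])
E
```

```text
scene cell_blue 0.46 [254. 181.] [ 0.426 -0.   ] [0.416 0.007 0.069] 0.074 97
scene cell_amber 0.69 [298. 224.] [0.628 0.08 ] [0.625 0.075 0.07 ] 0.076 145
scene cell_white 0.42 [218. 225.] [ 0.578 -0.14 ] [ 0.577 -0.143  0.071] 0.076 156
scene start_top 0.4 [304. 161.] [0.367 0.186] [0.347 0.195 0.065] 0.07 52
scene trigger 0.71 [305. 164.] [0.363 0.192] [0.361 0.187 0.043] 0.07 742
scene trigger 0.63 [365. 254.] [0.755 0.234] [0.763 0.225 0.044] 0.07 1208
scene trigger 0.37 [297. 226.] [0.612 0.084] [0.627 0.077 0.071] 0.076 120
scene stand 0.86 [269. 258.] [ 0.68  -0.017] [ 0.736 -0.023  0.012] 0.17 1989
scene carousel 0.6 [257. 217.] [ 0.562 -0.021] [ 0.557 -0.011  0.055] 0.073 844
scene light_meter 0.6 [117. 238.] [ 0.512 -0.432] [ 0.527 -0.434  0.028] 0.034 1053
scene lens_cap 0.52 [157. 268.] [ 0.648 -0.324] [ 0.646 -0.317  0.021] 0.025 170
scene screw_jar 0.8 [116. 276.] [ 0.67  -0.426] [ 0.676 -0.424  0.052] 0.069 482
scene screw_jar 0.43 [271. 259.] [ 0.712 -0.021] [ 0.744 -0.022  0.012] 0.17 1945
scene mini_panel 0.58 [402. 239.] [0.71  0.381] [0.701 0.381 0.009] 0.017 492
[... 1171 characters left out ...]
sel 0.59 [238. 132.] [0.481 0.28 ] [0.487 0.301 0.041] 0.066 789
side terminal 0.55 [278. 145.] [0.609 0.238] [0.609 0.237 0.005] 0.036 88
side light_meter 0.67 [288. 363.] [ 0.514 -0.442] [ 0.511 -0.441  0.027] 0.033 2991
side lens_cap 0.74 [238. 132.] [0.485 0.329] [0.486 0.301 0.041] 0.066 794
side lens_cap 0.67 [326. 298.] [ 0.627 -0.316] [ 0.635 -0.322  0.02 ] 0.024 267
side lens_cap 0.57 [273. 196.] [0.556 0.013] [ 0.539 -0.016  0.054] 0.071 914
side screw_jar 0.83 [358. 342.] [ 0.656 -0.432] [ 0.652 -0.436  0.063] 0.068 788
side mini_panel 0.68 [298. 117.] [0.712 0.399] [0.696 0.376 0.008] 0.014 252
side screwdriver 0.8 [179. 349.] [ 0.294 -0.38 ] [ 0.299 -0.388  0.022] 0.029 676
1.55
```

Target trigger: the button at (358,181) in the scene, (239,122) in the side view, y≈0.32. The rejected look-alikes are at y≈0.19 and y≈0.22. Next are a close crop and precise fits.

```bash
python3 - <<'E'
from h import *
out=[]
for n in('scene','side'):
    p,d=r.capture(n);C=cam(n)
    hsv=cv2.cvtColor(p,cv2.COLOR_BGR2HSV)
    c=cloud(C,d,np.ones(d.shape,bool))
    # button tops
    for g in [(.34,.19),(.487,.315),(.743,.225)]:
        m=(np.hypot(*(c[:,:2]-g).T)<.035)&(c[:,2]>.058)&(c[:,2]<.08)
        q=c[m]; (cc,rr)=cv2.minEnclosingCircle(q[:,:2].astype(np.float32)); print(n,'btn',cc,rr,np.median(q[:,2]),len(q))
    # cell tops
    for nm,g in [('blue',(.411,.0)),('amber',(.625,.077)),('white',(.572,-.146))]:
        m=(np.hypot(*(c[:,:2]-g).T)<.04)&(c[:,2]>.066)&(c[:,2]<.08)
        q=c[m]; (cc,rr)=cv2.minEnclosingCircle(q[:,:2].astype(np.float32)); print(n,nm,np.round(cc,4),round(rr,4),q[:,:3].mean(0).round(4),len(q))
    m=(np.hypot(*(c[:,:2]-(.54,-.02)).T)<.04)&(c[:,2]>.064)
    q=c[m];print(n,'hub',q.mean(0).round(4),len(q))
    # foot
    m=(abs(c[:,2]-.01)<.004)&(c[:,0]>.5)&(c[:,0]<.85)&(abs(c[:,1]+.03)<.09)
    q=c[m][:,:2].astype(np.float32);re=cv2.minAreaRect(q);print('foot',re,len(q))
    y=(hsv[...,0]>18)&(hsv[...,0]<34)&(hsv[...,1]>110)&(hsv[...,2]>60)
    q=cloud(C,d,y);q=q[(abs(q[:,2]-.01)<.008)&(abs(q[:,1]+.03)<.09)&(q[:,0]>.5)&(q[:,0]<.85)]
    if len(q)>5:
        u,s,v=np.linalg.svd(q[:,:2]-q[:,:2].mean(0));print('stripe',q.mean(0).round(4),v[0],len(q), s)
    x0,y0,x1,y1=(200,140,410,310) if n=='scene' else (160,90,400,250)
    cv2.imwrite(f'pics/crop_{n}.png',cv2.resize(p[y0:y1,x0:x1],None,fx=3.3,fy=3.3,interpolation=cv2.INTER_CUBIC))
E
```

```text
scene btn (0.3449665606021881, 0.19513924419879913) 0.02156112901866436 0.06422477595528191 60
scene btn (0.49316874146461487, 0.3230535089969635) 0.018985863775014877 0.06433973148198965 64
scene btn (0.7492059469223022, 0.2385568767786026) 0.0175508800894022 0.06549586619426281 90
scene blue [0.4092 0.01  ] 0.0208 [0.4108 0.009  0.0691] 87
scene amber [0.6212 0.0815] 0.0234 [0.6237 0.0775 0.0709] 128
scene white [ 0.5729 -0.1448] 0.0228 [ 0.5746 -0.1421  0.071 ] 131
scene hub [ 0.5364 -0.0174  0.0677] 25
foot ((0.6664479374885559, -0.042507629841566086), (0.2786346673965454, 0.11207261681556702), 0.7368999123573303) 1140
stripe [ 0.6551 -0.017   0.011 ] [0.99993149 0.01170564] 73 [0.23450797 0.01879283]
side btn (0.33725330233573914, 0.1901879608631134) 0.017787152901291847 0.06388787158676376 61
side btn (0.48946186900138855, 0.3236674666404724) 0.016176870092749596 0.06394888894676481 48
side btn (0.7491136789321899, 0.2335006296634674) 0.018542656674981117 0.06397811012690531 53
side blue [0.4059 0.0068] 0.0197 [0.4059 0.0057 0.0688] 121
side amber [0.6212 0.0749] 0.0212 [0.6195 0.0739 0.0687] 99
side white [ 0.5719 -0.1442] 0.0202 [ 0.5714 -0.1453  0.0688] 160
side hub [ 0.5321 -0.0225  0.0682] 26
foot ((0.650638222694397, -0.019710421562194824), (0.30176833271980286, 0.06250832974910736), 1.4989506006240845) 1232
stripe [ 0.6529 -0.0165  0.0087] [-0.99993549 -0.01135842] 88 [0.26339318 0.02960822]
```

View pics/crop_scene.png

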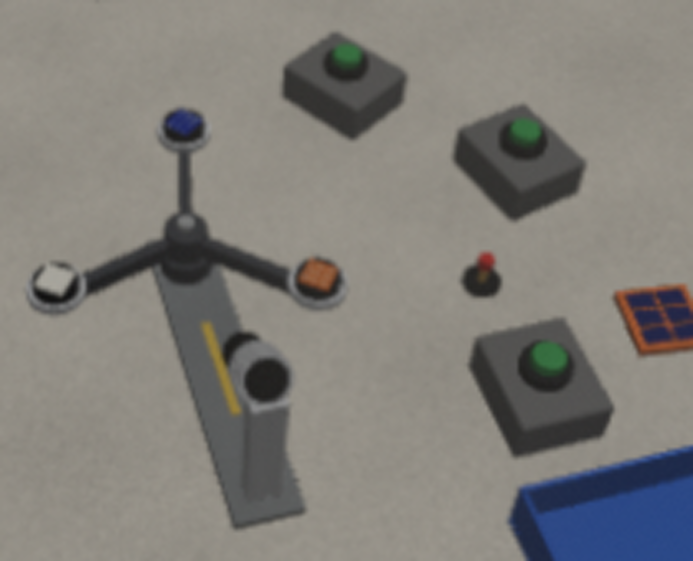

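View pics/crop_side.png

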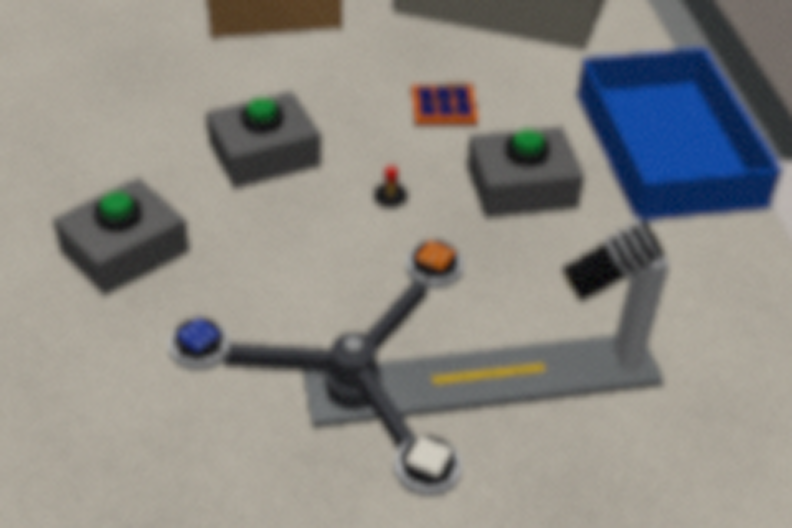

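Geometry estimates:

| Item | Estimate |
|---|---|
| Carousel axis | (0.535, -0.020) |
| Spokes | 167.6° (blue), 47.6° (amber), -72.4° (white) |
| Lamp direction | about 1.2° |

I'll turn the carousel clockwise about 166° by pushing the white spoke round on the robot's side. First I close the fingers and take a wrist look.

```bash
python3 -m jog '[[[0.024,-0.027,-0.004],[0,0,-0.3]],[[0.048,-0.054,-0.008],[0,0,-0.7]],[[0.072,-0.081,-0.012],[0,0,-1.1]],[[0.096,-0.108,-0.016],[0,0,-1.5]],[[0.12,-0.135,-0.02],[0,0,-1.9]],[[0.144,-0.162,-0.024],[0,0,-2.3]],[[0.168,-0.189,-0.028],[0,0,-2.7]],[[0.192,-0.216,-0.032],[0,0,-3.1]],[[0.216,-0.243,-0.036],[0,0,-3.4]],[[0.24,-0.271,-0.039],[0,0,-3.4]]]' 0
python3 -m jog '[[[0.031,-0.019,-0.004],[0,0,0]],[[0.062,-0.038,-0.008],[0,0,0]],[[0.093,-0.057,-0.012],[0,0,0]],[[0.124,-0.076,-0.016],[0,0,0]],[[0.155,-0.095,-0.02],[0,0,0]],[[0.186,-0.114,-0.024],[0,0,0]],[[0.217,-0.133,-0.028],[0,0,0]],[[0.248,-0.152,-0.032],[0,0,0]],[[0.279,-0.171,-0.036],[0,0,0]],[[0.309,-0.189,-0.039],[0,0,0]]]'
python3 - <<'E'
from h import *
s=r.sense();print(s['time_s'],s['tcp_pos'],s['ee_rot'].round(4),s['gripper_width'])
p,d=r.capture('wrist');cv2.imwrite('pics/w1.png',p);np.savez('w1.npz',d=d)
E
```

```text
time_s: 2.48
tcp_pos: [0.372, 0.2877, 0.2623]
ee_rot: [[0.003, -1.0, 0.001], [-1.0, -0.003, 0.001], [-0.001, -0.001, -1.0]]
wrist_force: [0.8, 0.5, 1.0]
gripper_width: 0.326
time_s: 3.32
tcp_pos: [0.5615, -0.0214, 0.3011]
ee_rot: [[0.001, -1.0, 0.001], [-1.0, -0.001, 0.0], [-0.0, -0.001, -1.0]]
wrist_force: [0.4, 0.4, 0.7]
gripper_width: 0.007
3.3167 [ 0.5615287  -0.02144908  0.30111533] [[ 6.e-04 -1.e+00  9.e-04]
 [-1.e+00 -6.e-04  1.e-04]
 [-1.e-04 -9.e-04 -1.e+00]] 0.007167299294730763
```

View pics/w1.png

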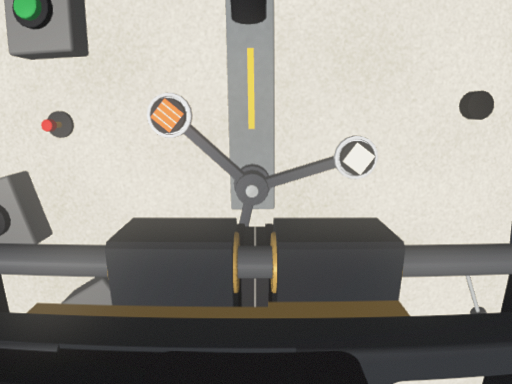

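The wrist view is clear: hub at (251,190), amber cup at (170,115), white cup at (355,157), and the yellow stripe at about (251,48–130). Fitting these now.

```bash
cat > fit.py <<'E'
from h import *
def fit(p,C,ax0=(.535,-.02)):
    hsv=cv2.cvtColor(p,cv2.COLOR_BGR2HSV)
    y=((hsv[...,0]>22)&(hsv[...,0]<34)&(hsv[...,1]>120)&(hsv[...,2]>100)).astype(np.uint8)
    n,l,st,ce=cv2.connectedComponentsWithStats(y)
    i=1+np.argmax(st[1:,4]);v,u=np.nonzero(l==i);X=plane(C,np.c_[u,v],.01)[:,:2]
    U,S,V=np.linalg.svd(X-X.mean(0),full_matrices=False);a=V[0]*np.sign(V[0][0])
    print('stripe n',len(X),'mid',X.mean(0).round(4),'deg',np.degrees(np.arctan2(a[1],a[0])).round(2),'len',np.ptp(X@a).round(3))
    return X.mean(0),a
def circ(p,C,uv,z,rad,R=None):
    # fit silver rim ring (bright neutral) outer edges: rectify locally to world plane z
    g=plane(C,[uv],z)[0]
    N=160;s=rad*1.5*2/N
    xs=g[0]+(np.arange(N)-N/2)*s;ys=g[1]+(np.arange(N)-N/2)*s
    XX,YY=np.meshgrid(xs,ys);q=proj(C,np.c_[XX.ravel(),YY.ravel(),np.full(N*N,z)]).astype(np.float32)
    im=cv2.remap(p,q[:,0].reshape(N,N),q[:,1].reshape(N,N),cv2.INTER_LINEAR)
    return im,g,s
E
python3 - <<'E'
from fit import *
p=cv2.imread('pics/w1.png');C=cam('wrist')
m,a=fit(p,C)
N=320
ims=[]
for uv,z,rad in[((170,115),.062,.026),((355,157),.062,.026),((251,190),.071,.02)]:
    im,g,s=circ(p,C,uv,z,rad)
    gr=cv2.GaussianBlur(cv2.cvtColor(im,cv2.COLOR_BGR2GRAY),(5,5),0)
    h=cv2.HoughCircles(gr,cv2.HOUGH_GRADIENT_ALT,1.5,20,param1=120,param2=.5,minRadius=int(rad/s*.85),maxRadius=int(rad/s*1.15))
    if h is not None:
        for c in h[0][:3]: print(uv,(g[:2]+(c[:2]-80)*s).round(4),'r',(c[2]*s).round(4)); cv2.circle(im,(int(c[0]),int(c[1])),int(c[2]),(0,0,255),1)
    else: print(uv,'none',g)
    ims.append(im)
cv2.imwrite('pics/circ1.png',np.hstack(ims))
d=np.load('w1.npz')['d'];c=cloud(C,d,np.ones(d.shape,bool))
for nm,g in [('amber',(.62,.077)),('white',(.572,-.145)),('hub',(.534,-.02))]:
    q=c[(np.hypot(*(c[:,:2]-g).T)<.04)&(c[:,2]>.066)&(c[:,2]<.08)];cc,rr=cv2.minEnclosingCircle(q[:,:2].astype(np.float32));print(nm,q.mean(0).round(4),np.round(cc,4),round(rr,4),len(q))
E
```

```text
stripe n 465 mid [ 0.6604 -0.0218] deg 0.51 len 0.099
(170, 115) [0.6268 0.0727] r 0.0252
(355, 157) [ 0.5747 -0.1468] r 0.0247
(251, 190) [ 0.5504 -0.0237] r 0.0186
amber [0.6263 0.0715 0.071 ] [0.626 0.072] 0.0203 991
white [ 0.5771 -0.1465  0.0715] [ 0.5766 -0.1472] 0.0205 923
hub [ 0.5394 -0.0229  0.0711] [ 0.5388 -0.0228] 0.008 140
```

View pics/circ1.png

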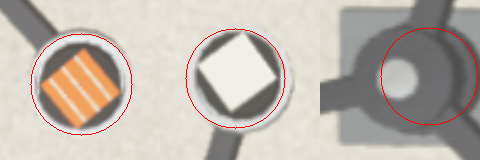

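Hub at (0.539, -0.023), lamp direction 0.5° (stripe and hub→stripe agree). Spokes are at 47.3°, -72.9° and 167.3° (blue), so I need about 167° clockwise. I'll descend beside the white spoke and compute the arc.

```bash
python3 -m jog '[[[0.025,-0.013,0.03],[0,0,0]],[[0.051,-0.027,0.07],[0,0,0]],[[0.051,-0.027,0.11],[0,0,0]],[[0.051,-0.027,0.15],[0,0,0]],[[0.051,-0.027,0.185],[0,0,0]],[[0.051,-0.027,0.21],[0,0,0]],[[0.051,-0.027,0.23],[0,0,0]],[[0.051,-0.027,0.245],[0,0,0]],[[0.051,-0.027,0.255],[0,0,0]],[[0.051,-0.027,0.259],[0,0,0]]]'
cat > arc.py <<'E'
import numpy as np,sys
from station import r
ax=np.array([.539,-.023])
def P(th,rho=.06):
    t=np.radians(th);h=.006+.0095*abs(np.sin(t))+.015*abs(np.cos(t))
    return ax+rho*np.array([np.cos(t),np.sin(t)])+h*np.array([-np.sin(t),np.cos(t)])
def show(ths,start=None):
    c=np.array(start) if start else r.sense()['tcp_pos'][:2]
    R=r.sense()['ee_rot']
    for k,th in enumerate(ths):
        if k%10==0: b=c
        p=P(th);d=R[:2,:2].T@(p-b);print(k%10,round(th,1),d.round(4));c=p
E
python3 - <<'E'
from arc import *
s=r.sense();print(s['tcp_pos'])
show(list(np.linspace(-70,-225,20)))
E
```

```text
time_s: 4.2
tcp_pos: [0.5869, -0.0706, 0.0399]
ee_rot: [[0.001, -1.0, -0.003], [-1.0, -0.001, -0.0], [0.0, 0.003, -1.0]]
wrist_force: [-0.3, 0.4, 0.1]
gripper_width: 0.007
[ 0.58693331 -0.07057397  0.03991878]
0 -70.0 [0.0019 0.0086]
1 -78.2 [0.0074 0.0176]
2 -86.3 [0.0112 0.0277]
3 -94.5 [0.0135 0.036 ]
4 -102.6 [0.015 0.043]
5 -110.8 [0.0157 0.0504]
6 -118.9 [0.0153 0.0581]
7 -127.1 [0.0139 0.0661]
8 -135.3 [0.0112 0.0741]
9 -143.4 [0.0072 0.082 ]
0 -151.6 [-0.0054  0.0074]
1 -159.7 [-0.0121  0.0141]
2 -167.9 [-0.0201  0.0198]
3 -176.1 [-0.0291  0.0243]
4 -184.2 [-0.0376  0.0273]
5 -192.4 [-0.0455  0.0294]
6 -200.5 [-0.054   0.0303]
7 -208.7 [-0.0628  0.0299]
8 -216.8 [-0.0718  0.0281]
9 -225.0 [-0.0807  0.0248]
```

```bash
python3 -m jog '[[[0.002,0.009,0],[0,0,0]],[[0.007,0.018,0],[0,0,0]],[[0.011,0.027,0],[0,0,0]],[[0.0135,0.036,0],[0,0,0]],[[0.015,0.043,0],[0,0,0]],[[0.0155,0.050,0],[0,0,0]],[[0.015,0.058,0],[0,0,0]],[[0.014,0.066,0],[0,0,0]],[[0.011,0.074,0],[0,0,0]],[[0.007,0.082,0],[0,0,0]]]'
python3 - <<'E'
from arc import *
import cv2
from h import cam
p,d=r.capture('side');cv2.imwrite('pics/s2.png',cv2.resize(p[90:250,160:400],None,fx=3.3,fy=3.3))
show(list(np.linspace(-151.6,-225,10)))
E
```

```text
time_s: 5.03
tcp_pos: [0.5051, -0.0775, 0.0417]
ee_rot: [[0.001, -1.0, 0.0], [-1.0, -0.001, -0.0], [0.0, -0.0, -1.0]]
wrist_force: [1.7, -0.1, -0.5]
gripper_width: 0.003
0 -151.6 [-0.0047  0.0049]
1 -159.8 [-0.0115  0.0116]
2 -167.9 [-0.0194  0.0173]
3 -176.1 [-0.0285  0.0218]
4 -184.2 [-0.037   0.0248]
5 -192.4 [-0.0448  0.0269]
6 -200.5 [-0.0533  0.0278]
7 -208.7 [-0.0621  0.0274]
8 -216.8 [-0.0712  0.0256]
9 -225.0 [-0.0801  0.0223]
```

View pics/s2.png

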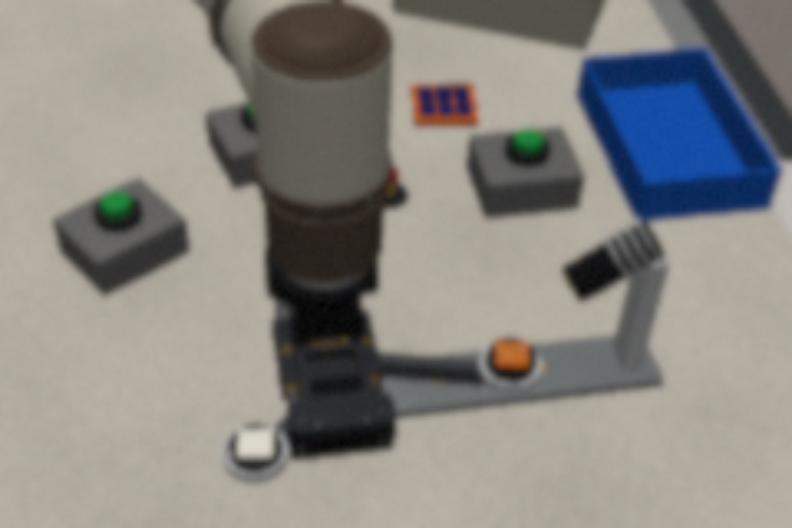

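The carousel turned as planned: amber is now at crop pixel (510,355), just past the foot, and white is at (255,445). I'll continue, slowing at the end.

```bash
python3 -m jog '[[[-0.005,0.006,0],[0,0,0]],[[-0.0115,0.0125,0],[0,0,0]],[[-0.0195,0.0185,0],[0,0,0]],[[-0.0285,0.023,0],[0,0,0]],[[-0.037,0.026,0],[0,0,0]],[[-0.045,0.028,0],[0,0,0]],[[-0.053,0.029,0],[0,0,0]],[[-0.060,0.0285,0],[0,0,0]],[[-0.066,0.0275,0],[0,0,0]],[[-0.070,0.026,0],[0,0,0]]]'
cat > look.py <<'E'
from h import *
import sys
tag=sys.argv[1]
ax=np.array([.539,-.023])
for n in ('side','scene','wrist'):
    C=cam(n);p,d=r.capture(n);hsv=cv2.cvtColor(p,cv2.COLOR_BGR2HSV);c=cloud(C,d,np.ones(d.shape,bool))
    m=((d>0)).ravel(); col=hsv.reshape(-1,3)[m.nonzero()[0]]
    a0={'side':(.5335,-.0215),'scene':(.536,-.0185),'wrist':ax}[n]
    dd=c[:,:2]-a0;rr=np.hypot(*dd.T)
    z=(c[:,2]>.066)&(c[:,2]<.078)&(rr>.105)&(rr<.156)
    S=dict(blue=(col[:,0]>105)&(col[:,0]<130)&(col[:,1]>80),amber=(col[:,0]<20)&(col[:,1]>120))
    for k,v in S.items():
        q=c[z&v]
        if len(q)<15: continue
        # all top points near that centroid incl. black mount
        g=q[:,:2].mean(0)
        q2=c[(np.hypot(*(c[:,:2]-g).T)<.026)&(c[:,2]>.066)&(c[:,2]<.078)]
        cc,R=cv2.minEnclosingCircle(q2[:,:2].astype(np.float32))
        e=g-a0;e2=np.array(cc)-a0
        print(n,k,len(q),'ang',np.degrees(np.arctan2(e[1],e[0])).round(1),'r',np.hypot(*e).round(4),'| mount',len(q2),np.degrees(np.arctan2(e2[1],e2[0])).round(1),np.hypot(*e2).round(4),round(R,4))
    cv2.imwrite(f'pics/{n}_{tag}.png',p if n=='wrist' else cv2.resize(p[90:250,160:400] if n=='side' else p[140:310,200:410],None,fx=3.3,fy=3.3))
print(r.sense()['time_s'])
E
python3 look.py a
```

```text
time_s: 5.92
tcp_pos: [0.4792, -0.0069, 0.0413]
ee_rot: [[0.001, -1.0, -0.001], [-1.0, -0.001, -0.0], [0.0, 0.001, -1.0]]
wrist_force: [-0.5, -2.5, 0.8]
gripper_width: 0.005
side blue 78 ang 30.1 r 0.1286 | mount 101 30.5 0.129 0.0204
side amber 118 ang -90.4 r 0.1295 | mount 164 -90.2 0.1294 0.0205
scene blue 85 ang 27.8 r 0.1296 | mount 136 28.1 0.1265 0.0219
scene amber 78 ang -91.3 r 0.1307 | mount 127 -91.1 0.1308 0.023
6.0667
```

View pics/side_a.png

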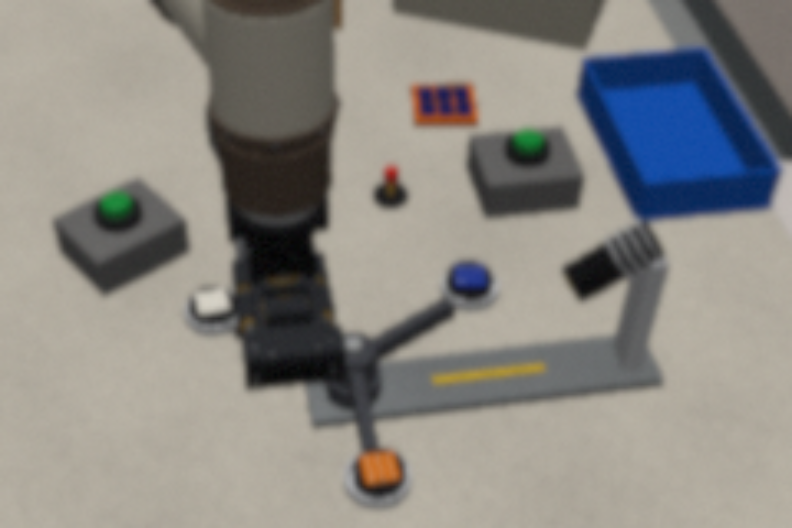

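View pics/wrist_a.png

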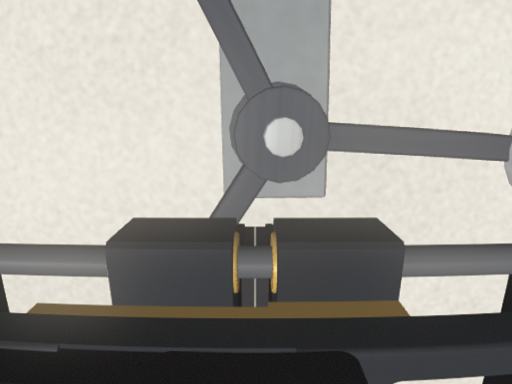

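Blue is at about 29° and needs another ~28.5° clockwise. The contact offset shows the fingertip is about ±7 mm in tool x, so I'll update the model and push slowly to 4° short.

```bash
sed -i 's/\.015\*abs/.007*abs/' arc.py; python3 - <<'E'
from arc import *
show([-211,-216,-221,-225,-228,-230,-232,-234,-235,-235.5])
E
```

```text
0 -211 [-0.0006  0.0009]
1 -216 [-0.0054 -0.0006]
2 -221 [-0.0103 -0.0025]
3 -225 [-0.0141 -0.0043]
4 -228 [-0.0168 -0.0059]
5 -230 [-0.0187 -0.0071]
6 -232 [-0.0204 -0.0083]
7 -234 [-0.0222 -0.0096]
8 -235 [-0.0231 -0.0103]
9 -235.5 [-0.0235 -0.0106]
```

```bash
python3 -m jog '[[[-0.003,0,0],[0,0,0]],[[-0.006,-0.001,0],[0,0,0]],[[-0.010,-0.0025,0],[0,0,0]],[[-0.0135,-0.004,0],[0,0,0]],[[-0.0165,-0.0055,0],[0,0,0]],[[-0.0185,-0.007,0],[0,0,0]],[[-0.020,-0.008,0],[0,0,0]],[[-0.0215,-0.009,0],[0,0,0]],[[-0.0225,-0.0098,0],[0,0,0]],[[-0.023,-0.0102,0],[0,0,0]]]'
python3 look.py b
```

```text
time_s: 6.9
tcp_pos: [0.49, 0.0155, 0.0415]
ee_rot: [[0.001, -1.0, -0.0], [-1.0, -0.001, 0.0], [-0.0, 0.0, -1.0]]
wrist_force: [-0.7, -1.3, -0.2]
gripper_width: 0.002
side blue 89 ang 3.3 r 0.1281 | mount 118 4.6 0.1278 0.021
side amber 124 ang -116.6 r 0.1294 | mount 160 -116.8 0.1298 0.0205
scene blue 60 ang 2.3 r 0.1243 | mount 93 3.7 0.1282 0.0201
scene amber 72 ang -116.2 r 0.1311 | mount 99 -116.2 0.1298 0.02
7.05
```

View pics/side_b.png

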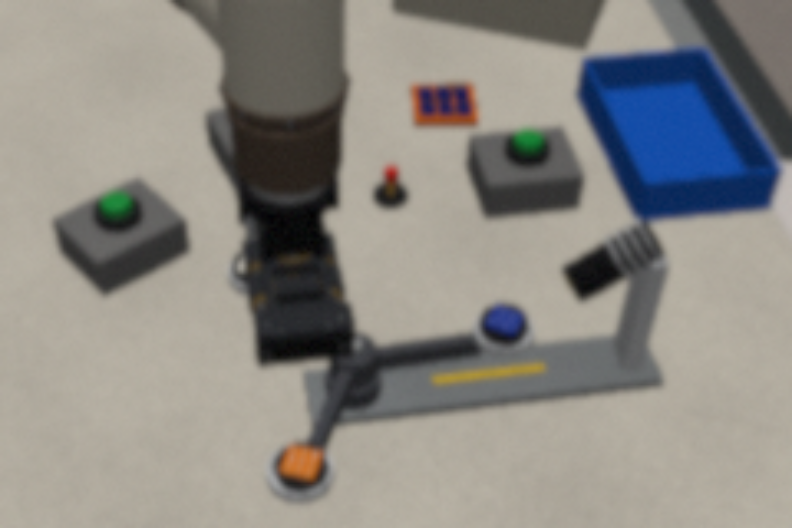

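View pics/wrist_b.png

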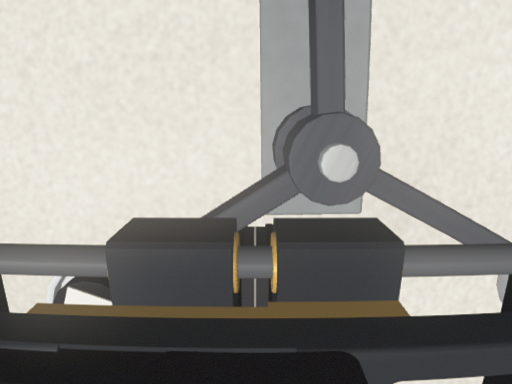

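Blue is at about 3.5° (amber at -116.5°, consistent). I'll push about 2.5° more, back off, rise and check with the wrist camera.

```bash
python3 -m jog '[[[-0.0005,-0.0008,0],[0,0,0]],[[-0.001,-0.0015,0],[0,0,0]],[[-0.0015,-0.0022,0],[0,0,0]],[[-0.0015,-0.0022,0],[0,0,0]],[[-0.0015,-0.0022,0],[0,0,0]],[[0.002,0.003,0],[0,0,0]],[[0.009,0.013,0],[0,0,0]],[[0.009,0.013,-0.03],[0,0,0]],[[0.009,0.013,-0.07],[0,0,0]],[[0.009,0.013,-0.11],[0,0,0]]]'
python3 -m jog '[[[0,-0.01,-0.03],[0,0,0]],[[0.01,-0.03,-0.06],[0,0,0]],[[0.01,-0.05,-0.09],[0,0,0]],[[0.015,-0.07,-0.115],[0,0,0]],[[0.02,-0.08,-0.13],[0,0,0]],[[0.025,-0.09,-0.14],[0,0,0]],[[0.025,-0.095,-0.145],[0,0,0]],[[0.025,-0.095,-0.145],[0,0,0]],[[0.025,-0.095,-0.145],[0,0,0]],[[0.025,-0.095,-0.145],[0,0,0]]]'
cat > wl.py <<'E'
from fit import *
import sys
C=cam('wrist');p,d=r.capture('wrist');s=r.sense();print(s['time_s'],s['tcp_pos'])
cv2.imwrite(f'pics/wl{sys.argv[1]}.png',p)
hsv=cv2.cvtColor(p,cv2.COLOR_BGR2HSV);c=cloud(C,d,np.ones(d.shape,bool))
idx=(d>0).ravel().nonzero()[0];col=hsv.reshape(-1,3)[idx]
q=c[(np.hypot(*(c[:,:2]-(.539,-.023)).T)<.03)&(c[:,2]>.066)&(c[:,2]<.08)]
hub=np.array(cv2.minEnclosingCircle(q[:,:2].astype(np.float32))[0]);print('hub',hub.round(4),q[:,:2].mean(0).round(4),len(q))
b=c[(col[:,0]>105)&(col[:,0]<130)&(col[:,1]>80)&(c[:,2]>.066)&(c[:,2]<.078)&(c[:,0]>.55)]
g=b[:,:2].mean(0)
q=c[(np.hypot(*(c[:,:2]-g).T)<.03)&(c[:,2]>.066)&(c[:,2]<.078)];m=np.array(cv2.minEnclosingCircle(q[:,:2].astype(np.float32))[0])
A=lambda v:np.degrees(np.arctan2(v[1],v[0])).round(2)
print('blue',g.round(4),A(g-hub),'mount',m.round(4),A(m-hub),np.hypot(*(m-hub)).round(4),len(q))
yl=((hsv[...,0]>22)&(hsv[...,0]<34)&(hsv[...,1]>120)&(hsv[...,2]>100))
cu=cloud(C,d,yl);k=abs(cu[:,2]-.01)<.005;print('stripe px',k.sum(), cu[k][:,:2].mean(0).round(4) if k.any() else '')
# foot edges: z~.01 points per x-slice
f=c[(abs(c[:,2]-.01)<.0035)&(abs(c[:,1]+.02)<.05)&(c[:,0]>.5)&(c[:,0]<.82)]
L=[]
for x in np.arange(.50,.82,.01):
    k=f[abs(f[:,0]-x)<.005]
    if len(k)>30:
        w=np.ptp(k[:,1]); L.append((x,(k[:,1].max()+k[:,1].min())/2,w))
L=np.array(L);G=L[abs(L[:,2]-.06)<.004]
if len(G)>2:
    pf=np.polyfit(G[:,0],G[:,1],1);print('foot dir',np.degrees(np.arctan(pf[0])).round(2),'y at hub x',np.polyval(pf,hub[0]).round(4),'mid at blue x',np.polyval(pf,m[0]).round(4),len(G))
# spoke direction
sp=c[(abs(c[:,2]-.056)<.003)&(c[:,0]>hub[0]+.03)&(c[:,0]<hub[0]+.1)&(abs(c[:,1]-hub[1])<.02)]
if len(sp)>30:
    pf=np.polyfit(sp[:,0],sp[:,1],1);print('spoke deg',np.degrees(np.arctan(pf[0])).round(2),'y at hub',np.polyval(pf,hub[0]).round(4),len(sp))
    lm=c[(c[:,2]>.1)&(c[:,0]>.68)&(c[:,0]<.83)&(abs(c[:,1]+.02)<.05)];print('lamp y mid',lm[:,:2].mean(0).round(4) if len(lm) else '',len(lm))
E
python3 wl.py 2
```

```text
time_s: 7.88
tcp_pos: [0.4752, 0.0055, 0.1521]
ee_rot: [[0.001, -1.0, -0.003], [-1.0, -0.001, -0.001], [0.001, 0.003, -1.0]]
wrist_force: [1.4, 1.2, -0.6]
gripper_width: 0.006
time_s: 8.72
tcp_pos: [0.5707, -0.0185, 0.2954]
ee_rot: [[0.001, -1.0, -0.002], [-1.0, -0.001, 0.0], [-0.0, 0.002, -1.0]]
wrist_force: [-0.3, 0.0, 0.4]
gripper_width: 0.006
8.7667 [ 0.5707873  -0.01842468  0.29552415]
hub [ 0.5322 -0.0214] [ 0.5363 -0.0185] 146
blue [ 0.6652 -0.0163] 2.22 mount [ 0.665  -0.0162] 2.27 0.1329 1062
stripe px 35 [ 0.7016 -0.0161]
foot dir 0.85 y at hub x -0.0183 mid at blue x -0.0164 24
spoke deg 0.09 y at hub -0.0178 600
lamp y mid [ 0.7199 -0.0159] 1122
```

View pics/wl2.png

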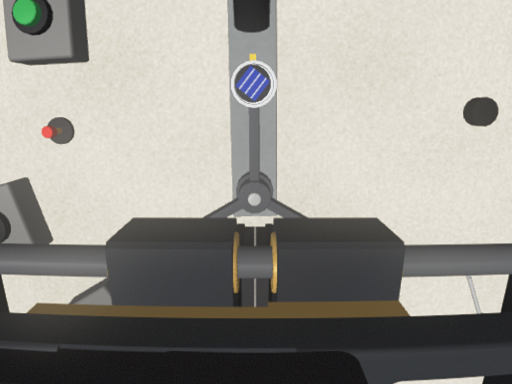

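The blue cell's centre (y=-0.0163) lies on the foot midline (-0.0164) to within about 0.1 mm, and the lamp is in line too (spoke fit within ~1 mm). The carousel is done. Now the trigger.

```bash
python3 -m jog '[[[-0.02,0.007,0],[0,0,0]],[[-0.055,0.02,0.01],[0,0,0]],[[-0.092,0.034,0.02],[0,0,0]],[[-0.13,0.048,0.03],[0,0,0]],[[-0.168,0.062,0.04],[0,0,0]],[[-0.206,0.076,0.05],[0,0,0]],[[-0.244,0.09,0.06],[0,0,0]],[[-0.282,0.104,0.07],[0,0,0]],[[-0.318,0.118,0.075],[0,0,0]],[[-0.34,0.126,0.075],[0,0,0]]]'
python3 - <<'E'
from h import *
C=cam('wrist');s=r.sense();p,d=r.capture('wrist');cv2.imwrite('pics/w3.png',p);print(s['time_s'],s['tcp_pos'])
hsv=cv2.cvtColor(p,cv2.COLOR_BGR2HSV)
g=((hsv[...,0]>45)&(hsv[...,0]<80)&(hsv[...,1]>120)&(hsv[...,2]>60)).astype(np.uint8)
n,l,st,ce=cv2.connectedComponentsWithStats(g)
for i in range(1,n):
    if st[i,4]>150:
        c=cloud(C,d,l==i);t=c[c[:,2]>np.percentile(c[:,2],90)-.003];cc,R=cv2.minEnclosingCircle(t[:,:2].astype(np.float32))
        print(ce[i],st[i,4],t.mean(0).round(4),np.round(cc,4),round(R,4))
b=cloud(C,d,np.ones(d.shape,bool));b=b[(abs(b[:,2]-.045)<.003)&(abs(b[:,1]-.32)<.09)&(abs(b[:,0]-.49)<.09)]
print('box',cv2.minAreaRect(b[:,:2].astype(np.float32)),len(b))
E
```

```text
time_s: 9.6
tcp_pos: [0.4428, 0.3234, 0.2195]
ee_rot: [[0.004, -1.0, -0.003], [-1.0, -0.004, -0.002], [0.002, 0.003, -1.0]]
wrist_force: [0.0, -0.1, -0.6]
gripper_width: 0.005
9.6 [0.44276935 0.32339766 0.21951585]
[248.21166893 128.58616011] 737 [0.4919 0.3285 0.0678] [0.4919 0.3286] 0.014
box ((0.4918498992919922, 0.32855483889579773), (0.09917585551738739, 0.08538287878036499), 14.82026195526123) 6946
```

View pics/w3.png

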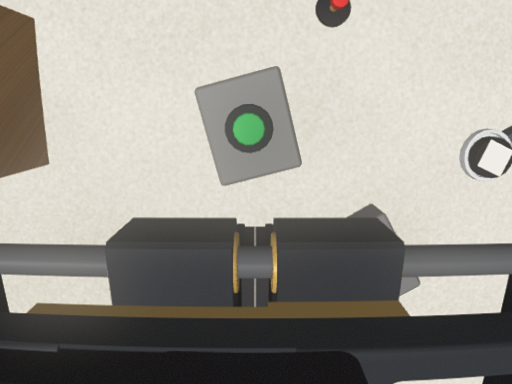

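The wrist view shows one green button at (248,128). It is at (0.492, 0.3285, 0.068), centred on a 99×85 mm box, and it is the leftmost trigger. Moving above it now.

```bash
python3 -m jog '[[[-0.002,-0.02,0.01],[0,0,0]],[[-0.005,-0.04,0.03],[0,0,0]],[[-0.005,-0.049,0.06],[0,0,0]],[[-0.005,-0.049,0.09],[0,0,0]],[[-0.005,-0.049,0.11],[0,0,0]],[[-0.005,-0.049,0.125],[0,0,0]],[[-0.005,-0.049,0.135],[0,0,0]],[[-0.005,-0.049,0.14],[0,0,0]],[[-0.005,-0.049,0.14],[0,0,0]],[[-0.005,-0.049,0.14],[0,0,0]]]'
```

```text
time_s: 10.48
tcp_pos: [0.4949, 0.3267, 0.0823]
ee_rot: [[0.001, -1.0, 0.001], [-1.0, -0.001, 0.001], [-0.001, -0.001, -1.0]]
wrist_force: [0.4, -0.0, 0.8]
gripper_width: 0.008
```

```bash
python3 -m jog '[[[-0.001,0.002,0.004],[0,0,0]],[[-0.001,0.002,0.008],[0,0,0]],[[-0.001,0.002,0.011],[0,0,0]],[[-0.001,0.002,0.014],[0,0,0]],[[-0.001,0.002,0.016],[0,0,0]],[[-0.001,0.002,0.018],[0,0,0]],[[-0.001,0.002,0.0195],[0,0,0]],[[-0.001,0.002,0.021],[0,0,0]],[[-0.001,0.002,0.021],[0,0,0]],[[-0.001,0.002,0.021],[0,0,0]]]'
```

```text
time_s: 11.32
tcp_pos: [0.4926, 0.3275, 0.0614]
ee_rot: [[0.001, -1.0, 0.0], [-1.0, -0.001, 0.0], [-0.0, -0.0, -1.0]]
wrist_force: [-2.9, -1.4, 7.7]
gripper_width: 0.007
```

7.7 N at z=0.0614 is about full travel. I'll press slightly further to be certain of the stop.

```bash
python3 -m jog '[[[0,0,0.001],[0,0,0]],[[0,0,0.0015],[0,0,0]],[[0,0,0.002],[0,0,0]],[[0,0,0.0025],[0,0,0]],[[0,0,0.003],[0,0,0]],[[0,0,0.003],[0,0,0]],[[0,0,0.003],[0,0,0]],[[0,0,0.003],[0,0,0]],[[0,0,0.003],[0,0,0]],[[0,0,0.003],[0,0,0]]]'
```

```text
time_s: 12.15
tcp_pos: [0.4927, 0.3276, 0.0612]
ee_rot: [[0.002, -1.0, 0.001], [-1.0, -0.002, 0.0], [-0.0, -0.001, -1.0]]
wrist_force: [-7.7, -1.8, 19.1]
gripper_width: 0.007
```

It is bottomed out: force rose to 19 N with the tip not moving down any further (0.0612). Releasing, then returning for a final look.

```bash
python3 -m jog '[[[0,0,-0.003],[0,0,0]],[[0,0,-0.008],[0,0,0]],[[0,0,-0.014],[0,0,0]],[[0,0,-0.025],[0,0,0]],[[0,0.01,-0.045],[0,0,0]],[[0,0.03,-0.075],[0,0,0]],[[0.0,0.045,-0.105],[0,0,0]],[[0.0,0.05,-0.135],[0,0,0]],[[0,0.05,-0.16],[0,0,0]],[[0,0.05,-0.16],[0,0,0]]]'
python3 - <<'E'
from h import *
C=cam('wrist');p,d=r.capture('wrist');cv2.imwrite('pics/w4.png',p)
hsv=cv2.cvtColor(p,cv2.COLOR_BGR2HSV)
g=((hsv[...,0]>45)&(hsv[...,0]<80)&(hsv[...,1]>120)&(hsv[...,2]>60))
c=cloud(C,d,g);print('button z',np.percentile(c[:,2],[50,90]),c.mean(0))
E
python3 look.py z
```

```text
time_s: 12.98
tcp_pos: [0.4448, 0.3295, 0.2243]
ee_rot: [[0.003, -1.0, 0.009], [-1.0, -0.003, 0.008], [-0.008, -0.009, -1.0]]
wrist_force: [1.5, 1.0, 0.1]
gripper_width: 0.009
button z [0.0677262 0.0686629] [0.49194761 0.32864846 0.06768782]
side blue 86 ang 0.5 r 0.1285 | mount 114 1.2 0.1292 0.0206
side amber 123 ang -119.5 r 0.1299 | mount 158 -119.5 0.1299 0.0202
scene blue 68 ang -0.4 r 0.126 | mount 103 1.4 0.1271 0.0205
scene amber 70 ang -119.1 r 0.1311 | mount 97 -119.4 0.1297 0.0207
13.1833
```

View pics/side_z.png

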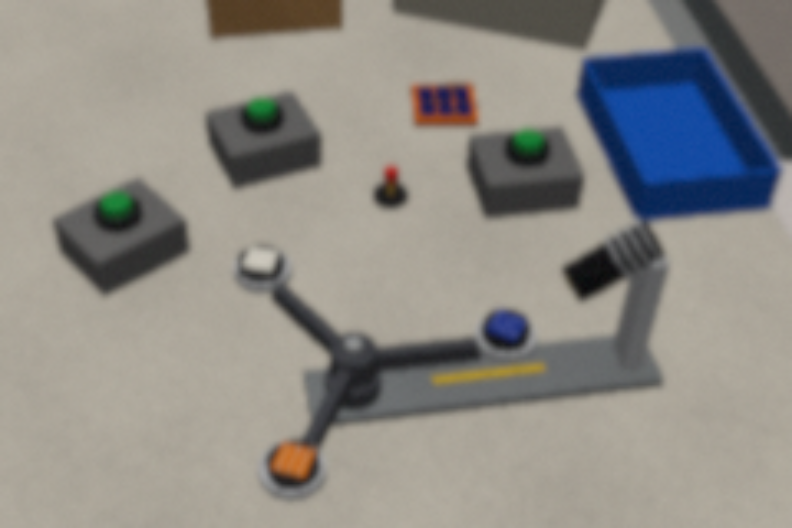

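View pics/w4.png

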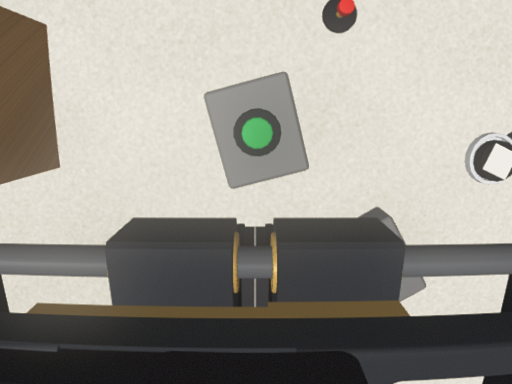

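The button is back up (0.0677 m). Blue is at about 0.5–1.4° against a lamp line of 0.5–0.9°, and the side view shows everything else in place. Handing in.

```bash
python3 -c "
from station import r
print(r.finish_job())"
```

```text
the job is handed in; nothing more can be done
None
```

I turned the carousel about 166° clockwise by pushing the white cell's spoke with the closed fingertips. The blue cell now sits in front of the lamp. I then pressed the leftmost trigger's green button to its stop and let go. The job was handed in at about 13 s with the robot touching nothing.

- **Blue cell:** the wrist camera put its centre within about 0.1 mm of the foot's midline, and the lamp was in line with it. A separate fit of the spoke's direction differed by about 0.8° (about 1 mm at the cell). The final side and scene views gave -0.4° to 1.4° against a lamp line of 0.5–0.9°. All of this is within about 2–3 mm of the lamp spot.
- **Button:** the force rose to 19 N with no further travel at 0.0612 m, so it was fully down. It was back up at about 0.068 m afterwards.
- **Everything else:** in the last side view the terminal, mini panel and other trigger boxes were where they started. The light meter, lens cap, screw jar and screwdriver were outside that view and I did not check them at the end; the arm never went low near them.

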